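# Peel the top tray off the clinging stack and present it over the cold box

### The arm

A 7-joint arm with a two-finger parallel gripper is mounted at the origin on the work surface. World frame = base frame: x ahead of the robot, y to its left, z up, the work surface at z = 0. Lengths are in m, angles in rad, forces in N, time in s.
With the tool pointing down it reaches from about 0.425 to 0.95 m from the base axis. Payload 4.7 kg.
Tool frame: the origin (TCP) lies midway between the tips of the shut fingers; the grasp point (between the pads) lies 19 mm behind it (arm.grasp_offset is the distance from the TCP to the grasp point, in m); z points along the fingers, y is the line along which they close (so a half turn about z gives the same grasp; the last joint's range is limited). The gripper opens to 87 mm and grips with 3 to 60 N. Pads are 19 mm wide; open, the fingers measure 117 mm over their backs; the gripper's body (75 mm by 190 mm) begins 51 mm behind the grasp point.
Start: joints at [-0.029, 0.469, -0.049, 1.532, 0.024, 1.141, -0.082], TCP at [0.675, 0, 0.223] pointing down, gripper open.
Joint ranges: [-2.59, 2.59], [-0.33, 1.99], [-1.39, 1.29], [0.1, 2.45], [-1.04, 4.18], [0.21, 1.99], [-2.66, 2.66]. Speed limits (rad/s): [2.57, 2.57, 3.14, 3.14, 3.14, 3.14, 3.14].

### API

Orientations are given as a unit quaternion [w, x, y, z].
In Python, from station import arm gives the robot as it stands. The module is installed in compiled form; this text tells all that it offers.
- The arm moves only by the tool move_arm, never from a script. Its arguments are lists of equal length, an entry for each row: "hand": the opening in per cent of the stroke, from 0 (shut) to 100 (fully open); "dp": the shift along the world's x, y, z in cm, a list of three; "twist": the turn, a rotation vector about the world's x, y, z in degrees, a list of three. A call has 1 to 8 rows; each row shifts and turns the commanded pose from where the row before left it; what a row does not reach is not made up. A row lasts 1/12 s, in which the tool goes at most 41.7 mm and 7.16 degrees, less where a joint would pass 70% of its speed; a pose out of reach is approached as far as the arm can. A call is refused whole if a number of a shift passes 4.17 or a number of a turn 7.16, either way. A call with a gripper value outside its range is refused whole. The fingers move at their own pace and stop on an object; the grip force is fixed at half the most. Time passes only in rows, so rows that do not move let the fingers close. It gives the time, the measured TCP pose, the force, the opening and the grip force at its end, in the units of the state.
- arm.observe(): the state, without advancing time (a new reading comes with each control period).
- arm.grab_frame(name): name is "scene" or "side" or "wrist"; returns a dict with "frame" (384x512x3 uint8, red, green, blue), "fovy" (degrees; the focal length in pixels is half the picture's height over the tangent of half this angle, whatever the lens; pixels are square), "cx", "cy" (the principal point, pixels), "k1" (the pictures are not rectified: a ray, as slopes to the right and down, at radius r is drawn at 1 + k1 r^2 times it, then the intrinsics apply), "rvec" (rotation vector, rad) and "tvec" (3), from world to camera coordinates, as OpenCV has them; the wrist camera has in their place "mount" (4x4, takes a point from camera to tool coordinates, whose origin is the TCP and whose axes are the flange's). Camera axes: x right, y down, z forward; pixel columns grow to the right and rows downward; lengths in m; the calibration is good to about 2 mm. A picture is of the moment at which its call begins: read the wrist's pose just before it. There is no depth.
- arm.finish_job(): hands the job in; it is judged then, once.
Trained networks look in a picture, given as the dict that the camera call returned (one of the last four; its "shot" number tells which), for a name from the list of things; names that differ only in an ending like _2 or _b are one class to them, and where a whole thing is asked for, a point or a joint stands for the part that bears it (a point fixed in the world has none). Each returns a list of dicts, best first, with "conf" (0 to 1); they miss things now and then, are a little off and sometimes report something else, mostly with a low value. They report only what shows in the picture. A call takes as long as a camera call.
- arm.boxes_of(picture, name): "box" ([centre column, centre row, width, height] in pixels, round what is visible of it).
- arm.trace(picture, name): "mask" (384x512 bool, what is visible of it) and "box" ([centre column, centre row, width, height] in pixels, round what is visible of it).
The state is a dict: "clock": time; "joint_positions": joint angles; "dq": joint speeds; "effort": joint torques, N m; "ee_pos": TCP position; "tcp_rot": TCP orientation; "wrist_force": force on the tool from outside, world axes, zero at the start; "torque": the same for the moment, N m; "grip_width": opening from 0.0 (shut) to 1.0 (fully open); "grip_force": force on a finger pad.
Only numpy, scipy, OpenCV 4.12 (cv2) and the standard library are available. Lean on these libraries where they do the work, as an engineer would, in place of code of your own. Each camera call takes 0.05 s, during which the arm holds its last target. There are 200 camera calls.

### The job

The nested white trays cling together at their corners: take the top tray by its clipped thumb corner, peel it off by lifting that corner first while the opposite corner still sits on the stack, and leave the other trays standing where they are. Carry it to the blue foam box and finish still holding it in the gripper, level and hollow side up, centred a few centimetres above the open mouth without touching the box, so that the frozen canes can be laid in it; disturb nothing else on the table.

Things in the scene. Friction and masses are not known exactly. Their poses are not given: they have to be found in the camera images.
- tray_top: Top tray of the stack: thin white formed plastic, 130 g, 220 mm along its x, 165 along y, 35 tall; origin at the centre of its underside, z up out of the 32 mm deep hollow. All round its top a turned-down rim, 10 mm wide, 16 mm tall, with upright faces; it rests on the next tray's rim. The -x -y corner is clipped at 45 degrees (thumb corner); the other three are nearly square.
- tray_stack: The six like trays below, locked into one loose block, 0.84 kg, 115 mm tall, on the table; origin at the centre of its underside, 96 mm below the top tray's, axes parallel. The top tray clings to it: a springy nub at each corner catches it once that corner has risen 2 to 3 mm and lets go by 10 mm, with about 1 N each; peeling takes about 3 N at the thumb corner, 5 N would tip the block up.
- tray_thumb (a point): Middle of the clipped corner's 64 mm of rim on the top tray, on the rim's top face, at (-84, -56.5, 35) mm in its frame, 131 mm above the table at the start. Across the rim (10 mm) is the tray's direction (-1, -1, 0), outwards. Fingers reaching more than 16 mm below this top face take hold of the next tray too; inside, a 4 mm step juts in 15 mm below it and the walls slope in from there.
- tray_far (a point): Point on the top tray at the corner opposite the thumb corner, on the lower edge of the rim, at (99.5, 72, 19) mm in the tray's frame; the tray hinges about here while the thumb corner is lifted.
- foam_box: Heavy open light-blue foam box that stays put, 340 mm along its x, 240 mm along its y, 140 mm tall, walls 30 mm thick, with aluminium canes inside below the mouth; origin at the centre of its underside.
- box_mouth (a point): Centre of the foam box's open mouth, level with the top of its walls, 140 mm above the table.
- steel_mug: Bystander: stainless mug, 88 mm tall, 76 mm across, with a handle at its +y side; origin at the centre of its underside.
- beaker: Bystander: white plastic beaker, 95 mm tall, 68 mm across; origin at the centre of its underside.
- cryobox: Bystander: closed cardboard vial box with a white lid, 135 mm square, 52 mm tall; origin at the centre of its underside.

How it is judged:
By the outcome, as a careful person would: the job done as asked, in the order asked, and still so for the second after the job is handed in, while the arm keeps its last pose, push and grip.
It also fails if it takes over 51 s, if anything falls off the work surface, if the arm or the gripper's body presses on something with over 40 N, if the wrist force passes 120 N, or if a joint passes its speed limit or range.

## Working session

There is one attempt and no reset: what is moved stays moved. The work goes in short steps, Python scripts to look and compute and a tool call to move; the robot and the scene stay as the last step left them, time stands still between calls to the robot, and variables do not carry over. Pictures are saved under pics/ and viewed, at most 10 in all, crops included, and the job is handed in when it is done.

Besides the shell and the picture viewer there is one more tool, called after "Request:" in YAML: its name, and indented under it one key for each argument. move_arm: Moves the arm, as the interface text tells. Its arguments: {"type":"object","properties":{"hand":{"type":"array"},"dp":{"type":"array"},"twist":{"type":"array"}},"required":["hand","dp","twist"]}

```bash
mkdir -p pics; cat > h.py <<'E'
import numpy as np, cv2
from station import arm
from scipy.spatial.transform import Rotation as R
def K(p):
    f=p["frame"].shape[0]/2/np.tan(np.radians(p["fovy"])/2)
    return np.array([[f,0,p["cx"]],[0,f,p["cy"]],[0,0,1.]])
def pose(p,s=None):
    """world->camera R,t"""
    if "rvec" in p: return R.from_rotvec(np.ravel(p["rvec"])).as_matrix(),np.ravel(p["tvec"])
    q=np.array(s["tcp_rot"]); T=np.eye(4); T[:3,:3]=R.from_quat(q[[1,2,3,0]]).as_matrix(); T[:3,3]=s["ee_pos"]
    M=np.linalg.inv(T@np.array(p["mount"])); return M[:3,:3],M[:3,3]
def D(p): return np.array([p["k1"],0,0,0,0.])
def proj(X,p,s=None):
    r,t=pose(p,s); c=np.atleast_2d(X)@r.T+t; n=c[:,:2]/c[:,2:]; n=n*(1+p["k1"]*(n**2).sum(1,keepdims=True))
    return n*K(p)[0,0]+[p["cx"],p["cy"]]
def atz(uv,z,p,s=None):
    r,t=pose(p,s); n=cv2.undistortPoints(np.array(uv,float).reshape(-1,1,2),K(p),D(p)).reshape(-1,2)
    d=np.c_[n,np.ones(len(n))]@r; o=-r.T@t
    return o+d*((z-o[2])/d[:,2])[:,None]
E
cat > a.py <<'E'
from h import *
s=arm.observe(); print(s)
for c in ["scene","side","wrist"]:
    p=arm.grab_frame(c); r,t=pose(p,s); print(c,p["fovy"],p["k1"],-r.T@t)
    np.savez(f"{c}0.npz",**{k:v for k,v in p.items()})
    cv2.imwrite(f"pics/{c}0.png",p["frame"][:,:,::-1])
    for n in ["tray_top","tray_stack","tray_thumb","tray_far","foam_box","steel_mug","beaker","cryobox"]:
        b=arm.boxes_of(p,n); print(n,[(np.round(x["box"]).tolist(),round(x["conf"],2)) for x in b[:2]])
a,b=[cv2.imread(f"pics/{c}0.png") for c in("scene","side")]
E
python3 a.py
```

```text
{'clock': 0.0, 'joint_positions': array([-0.028908  ,  0.46946185, -0.04860476,  1.53369775,  0.02411921,
        1.14098493, -0.08232962]), 'dq': array([-0.0008225 ,  0.00011249, -0.00192718, -0.00040596, -0.00195634,
        0.00076383, -0.00072696]), 'effort': array([ 8.49551179e-05, -5.07972229e+01, -8.03461717e-02, -2.36155879e+01,
       -6.12773141e-02,  3.78107757e-02,  1.50727069e-04]), 'ee_pos': array([6.74399941e-01, 1.60867828e-05, 2.21484089e-01]), 'tcp_rot': array([-6.64241186e-04,  7.07096938e-01,  7.07115941e-01, -7.24240017e-04]), 'wrist_force': array([ 0.3374994 , -0.42017649, -0.41330353]), 'torque': array([-0.01037236,  0.01735765, -0.00855567]), 'grip_force': 0.0, 'grip_width': 1.0015412317789125}
scene 47.69975093007026 -0.11403447859506137 [ 1.12152901 -0.41288241  0.88168969]
tray_top [([331.0, 139.0, 80.0, 68.0], 0.61)]
tray_stack [([322.0, 153.0, 95.0, 87.0], 0.74)]
tray_thumb [([331.0, 139.0, 78.0, 69.0], 0.82)]
tray_far [([331.0, 139.0, 78.0, 67.0], 0.86)]
foam_box [([147.0, 244.0, 178.0, 181.0], 0.96), ([226.0, 175.0, 44.0, 47.0], 0.19)]
steel_mug [([224.
[... 365 characters left out ...]
0.94), ([231.0, 292.0, 140.0, 100.0], 0.44)]
steel_mug [([326.0, 226.0, 35.0, 50.0], 0.71)]
beaker [([274.0, 204.0, 29.0, 44.0], 0.56)]
cryobox [([195.0, 198.0, 76.0, 68.0], 0.7)]
wrist 67.69438991333578 -0.05351845747745303 [0.6753996  0.07245025 0.3836638 ]
tray_top [([101.0, 16.0, 158.0, 33.0], 0.68)]
tray_stack [([154.0, 27.0, 221.0, 52.0], 0.9), ([167.0, 197.0, 74.0, 67.0], 0.58)]
tray_thumb [([100.0, 15.0, 161.0, 29.0], 0.96)]
tray_far [([100.0, 17.0, 162.0, 31.0], 0.6)]
foam_box [([207.0, 291.0, 113.0, 42.0], 0.58)]
steel_mug [([67.0, 171.0, 98.0, 96.0], 0.79)]
beaker [([168.0, 195.0, 72.0, 66.0], 0.93)]
cryobox [([333.0, 176.0, 134.0, 123.0], 0.63), ([97.0, 16.0, 158.0, 31.0], 0.34)]
```

View pics/scene0.png

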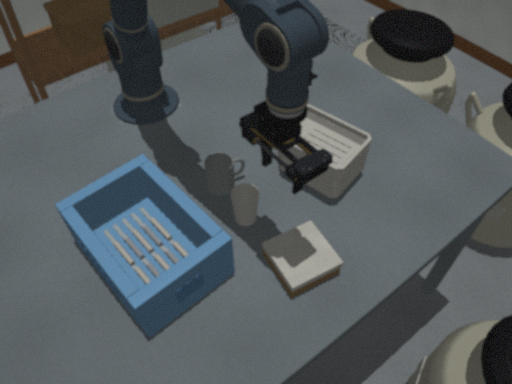

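View pics/side0.png

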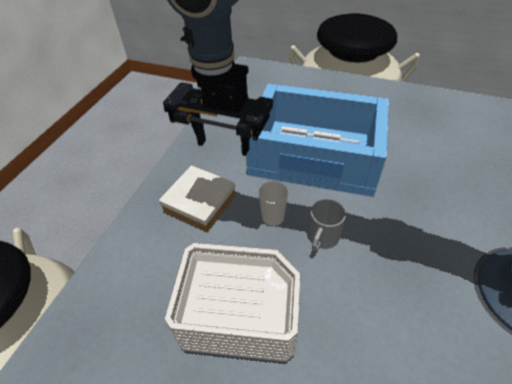

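The side view shows the top tray's clipped corner at about (285,265), which is the corner facing the robot and the mug. Next I fit the tray and box poses to the masks.

```bash
cat > fit.py <<'E'
from h import *
from scipy.optimize import minimize
rim=np.array([[-.110,-.0375],[-.065,-.0825],[.110,-.0825],[.110,.0825],[-.110,.0825]])
def prism(o,z0,z1): return np.vstack([np.c_[o,np.full(len(o),z)] for z in(z0,z1)])
def place(P,v):
    c,s=np.cos(v[2]),np.sin(v[2]); Q=P.copy(); Q[:,:2]=P[:,:2]@np.array([[c,s],[-s,c]])+v[:2]; return Q
def fit(P,views,x0):
    """views: (picture,state,mask); maximise soft IoU of the projected hull"""
    S=[cv2.GaussianBlur(m.astype(np.float32),(0,0),1.5) for *_,m in views]
    def cost(v):
        e=0
        for (p,s,m),B in zip(views,S):
            h=cv2.convexHull(proj(place(P,v),p,s).astype(np.float32))
            A=np.zeros(m.shape,np.float32); cv2.fillConvexPoly(A,np.round(h*16).astype(np.int32),1,shift=4)
            A=cv2.GaussianBlur(A,(0,0),1.5); e+=1-np.minimum(A,B).sum()/np.maximum(A,B).sum()
        return e/len(views)
    best=min((minimize(cost,x0+np.array([0,0,d]),method="Nelder-Mead",options=dict(initial_simplex=(x0+np.array([0,0,d]))+np.array([[0,0,0],[.03,0,0],[0,.03,0],[0,0,.2]]),xatol=1e-4,fatol=1e-5,maxiter=300)) for d in(-.3,0,.3)),key=lambda r:r.fun)
    return best.x,best.fun
E
cat > b.py <<'E'
from fit import *
from h import *
p=arm.grab_frame("side"); q=arm.grab_frame("scene")
m=arm.trace(p,"tray_top")[0]["mask"]
c=atz([[233,293]],.12,p)[0]
v,e=fit(prism(rim,.115,.131),[(p,None,m)],np.array([c[0],c[1],0])); print("tray",v.round(4),e)
ms=[arm.trace(x,"foam_box")[0]["mask"] for x in(p,q)]
box=np.array([[-.17,-.12],[.17,-.12],[.17,.12],[-.17,.12]])
c=atz([[147,244]],.07,q)[0]
w,e=fit(prism(box,0,.14),[(q,None,ms[1])],np.array([c[0],c[1],0])); print("box",w.round(4),e)
w2,e=fit(prism(box,0,.14),[(p,None,ms[0])],w); print("box side",w2.round(4),e)
th=place(np.array([[-.084,-.0565,.131],[.0995,.072,.115]]),v); print(th)
for x in("steel_mug","beaker","cryobox"):
    b=arm.boxes_of(p,x); 
    if b: print(x,atz([b[0]["box"][:2]],.04,p)[0].round(3))
I=p["frame"][:,:,::-1].copy(); J=q["frame"][:,:,::-1].copy()
for z in(.131,.115): cv2.polylines(I,[proj(place(np.c_[rim,[z]*5],v),p).round().astype(int)],1,(0,0,255))
cv2.circle(I,tuple(proj(th[:1],p)[0].round().astype(int)),2,(0,255,0),-1)
for i,im,ww in((p,I,w),(q,J,w)): cv2.polylines(im,[proj(place(np.c_[box,[.14]*4],ww),i).round().astype(int)],1,(0,0,255))
cv2.imwrite("pics/fit1.png",np.hstack([cv2.resize(I[225:370,150:320],None,fx=2.6,fy=2.6),cv2.resize(J[150:340,50:240],(350,377))]))
E
python3 b.py
```

```text
tray [0.5622 0.2358 0.2267] 0.06423193216323853
box [ 0.5281 -0.2726  0.0845] 0.01202404499053955
box side [ 0.5288 -0.2723  0.086 ] 0.0701751708984375
[[0.49302216 0.16191193 0.131     ]
 [0.64293842 0.32837398 0.115     ]]
steel_mug [ 0.442 -0.009  0.04 ]
beaker [ 0.58  -0.031  0.04 ]
cryobox [0.762 0.009 0.04 ]
```

View pics/fit1.png

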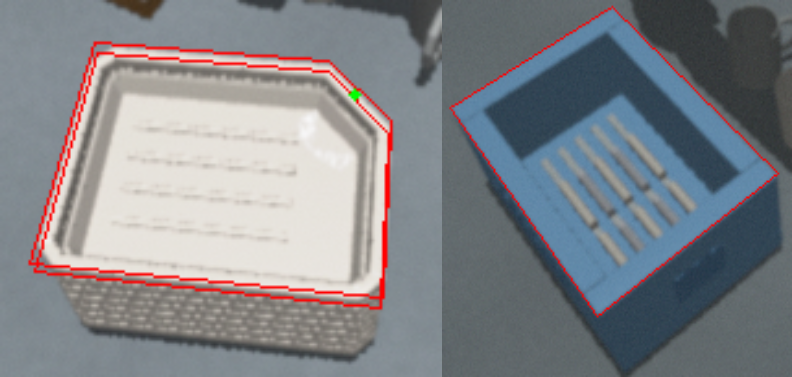

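The box outline fits closely. The tray outline is a few mm loose, so I'll go above the corner and refine it with the wrist camera.

Request:
move_arm:
  hand: [100,100,100,100,100,100,100,100]
  dp:
    - [-2.2,2,0]
    - [-2.2,2,0]
    - [-2.2,2,0]
    - [-2.2,2,0]
    - [-2.2,2,0]
    - [-2.2,2,0]
    - [-2.2,2,0]
    - [-2.2,2,0]
  twist:
    - [0,0,7.15]
    - [0,0,7.15]
    - [0,0,7.15]
    - [0,0,7.15]
    - [0,0,7.15]
    - [0,0,7.15]
    - [0,0,7.15]
    - [0,0,7.15]

```text
clock: 2.42
ee_pos: [0.4979, 0.1608, 0.2228]
tcp_rot: [0.0, 0.279, 0.96, 0.0]
wrist_force: [-0.8, 0.1, -0.4]
grip_width: 1.002
grip_force: 0.0
```

Request:
move_arm:
  hand: [60,60]
  dp:
    - [-0.5,0.2,-1]
    - [0,0,0]
  twist:
    - [0,0,0.8]
    - [0,0,0]

```text
clock: 2.58
ee_pos: [0.4917, 0.1632, 0.2117]
tcp_rot: [-0.001, 0.274, 0.962, -0.001]
wrist_force: [0.0, -0.0, 0.2]
grip_width: 0.918
grip_force: 0.0
```

```bash
cat > c.py <<'E'
from fit import *
from h import *
import sys
s=arm.observe(); p=arm.grab_frame("wrist"); print(s["clock"],s["ee_pos"],s["wrist_force"])
T=R.from_quat(np.array(s["tcp_rot"])[[1,2,3,0]]).as_matrix(); print(T.round(3))
ms=arm.trace(p,"tray_top"); print([(x["conf"],x["box"]) for x in ms])
v0=np.array([.5622,.2358,.2267])
sd=arm.grab_frame("side"); msd=arm.trace(sd,"tray_top")
I=p["frame"][:,:,::-1].copy()
for col,z in(((0,0,255),.131),((0,255,255),.115)): cv2.polylines(I,[proj(place(np.c_[rim,[z]*5],v0),p,s).round().astype(int)],1,col)
if ms: c,_=cv2.findContours(ms[0]["mask"].astype(np.uint8),0,1); cv2.drawContours(I,c,-1,(0,255,0),1)
np.savez("wrist1.npz",I=p["frame"])
import pickle; pickle.dump((p,s,ms,sd,msd),open("c.pkl","wb"))
cv2.imwrite("pics/w1.png",cv2.resize(I,(800,600)))
E
python3 c.py
```

```text
2.5833 [0.49168576 0.16317966 0.21166799] [ 0.02946716 -0.02841321  0.19044968]
[[-0.85   0.527 -0.002]
 [ 0.527  0.85  -0.001]
 [ 0.001 -0.002 -1.   ]]
[(0.6, [365.8, 181.4, 239.3, 228.5])]
```

View pics/w1.png

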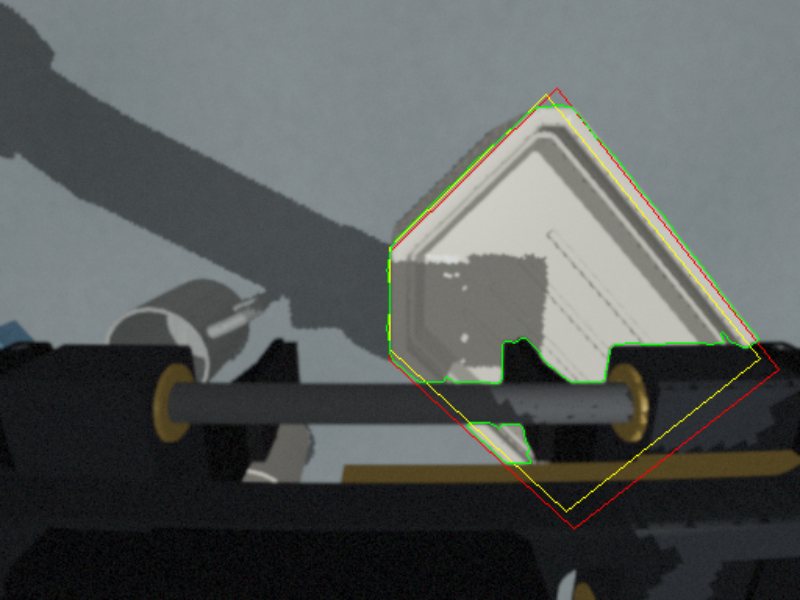

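The wrist picture confirms the fit. The clipped face is the vertical edge at column 389 (scaled picture), rows 245–360, within about 1–2 mm, and the closing axis lies across it. I'll descend now, aiming for the tips 13 mm below the rim top.

Request:
move_arm:
  hand: [50,50,50,50,50,50,50,50]
  dp:
    - [0.1,-0.1,-2]
    - [0,0,-2]
    - [0,0,-2]
    - [0,0,-1.5]
    - [0,0,-1]
    - [0,0,-0.8]
    - [0,0,0]
    - [0,0,0]
  twist:
    - [0,0,0]
    - [0,0,0]
    - [0,0,0]
    - [0,0,0]
    - [0,0,0]
    - [0,0,0]
    - [0,0,0]
    - [0,0,0]

```text
clock: 3.45
ee_pos: [0.4956, 0.1609, 0.1197]
tcp_rot: [0.0, 0.276, 0.961, 0.0]
wrist_force: [-0.1, 0.4, 0.9]
grip_width: 0.503
grip_force: 0.0
```

```bash
cat > d.py <<'E'
from h import *
import sys
s=arm.observe(); print(s["ee_pos"],s["wrist_force"],s["grip_width"])
p=arm.grab_frame("side"); q=arm.grab_frame("scene")
cv2.imwrite("pics/"+sys.argv[1],np.hstack([cv2.resize(p["frame"][200:370,130:330],(440,374)),cv2.resize(q["frame"][90:220,240:400],(360,292)) if 0 else np.zeros((374,1,3),np.uint8)])[:,:,::-1])
E
python3 d.py g1.png
```

```text
[0.49557259 0.1609202  0.1197419 ] [-0.08845473  0.42915916  0.8982747 ] 0.5026643375789078
```

View pics/g1.png

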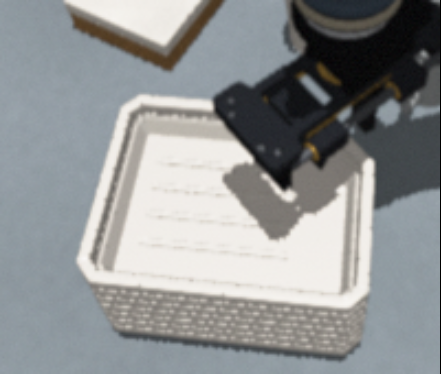

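The fingers straddle the clipped rim near (340,150), with the inner one inside the hollow. I'll go a touch deeper and close.

Request:
move_arm:
  hand: [40,30,20,5,0,0,0,0]
  dp:
    - [-0.2,0.1,-0.15]
    - [0,0,0]
    - [0,0,0]
    - [0,0,0]
    - [0,0,0]
    - [0,0,0]
    - [0,0,0]
    - [0,0,0]
  twist:
    - [0,0,0]
    - [0,0,0]
    - [0,0,0]
    - [0,0,0]
    - [0,0,0]
    - [0,0,0]
    - [0,0,0]
    - [0,0,0]

```text
clock: 4.22
ee_pos: [0.493, 0.162, 0.1182]
tcp_rot: [-0.0, 0.276, 0.961, -0.0]
wrist_force: [-1.1, -0.2, 1.5]
grip_width: 0.112
grip_force: 30.0
```

Request:
move_arm:
  hand: [0,0,0,0,0,0,0,0]
  dp:
    - [0,0,0.2]
    - [0,0,0.2]
    - [0,0,0.2]
    - [0,0,0.2]
    - [0.01,0.01,0.2]
    - [0.01,0.01,0.2]
    - [0.01,0.01,0.2]
    - [0.01,0.01,0.2]
  twist:
    - [-0.37,0.34,0]
    - [-0.37,0.34,0]
    - [-0.37,0.34,0]
    - [-0.37,0.34,0]
    - [-0.37,0.34,0]
    - [-0.37,0.34,0]
    - [-0.37,0.34,0]
    - [-0.37,0.34,0]

```text
clock: 4.88
ee_pos: [0.4932, 0.1626, 0.1343]
tcp_rot: [-0.016, 0.275, 0.961, -0.032]
wrist_force: [-1.0, 0.4, -1.0]
grip_width: 0.109
grip_force: 30.0
```

Request:
move_arm:
  hand: [0,0,0,0,0,0,0,0]
  dp:
    - [0.01,0.01,0.2]
    - [0.01,0.01,0.2]
    - [0.01,0.01,0.2]
    - [0.02,0.02,0.2]
    - [0.02,0.02,0.2]
    - [0.02,0.02,0.2]
    - [0.02,0.02,0.2]
    - [0.02,0.02,0.2]
  twist:
    - [-0.37,0.34,0]
    - [-0.37,0.34,0]
    - [-0.37,0.34,0]
    - [-0.37,0.34,0]
    - [-0.37,0.34,0]
    - [-0.37,0.34,0]
    - [-0.37,0.34,0]
    - [-0.37,0.34,0]

```text
clock: 5.55
ee_pos: [0.4948, 0.1637, 0.1503]
tcp_rot: [-0.031, 0.275, 0.959, -0.063]
wrist_force: [-0.5, 0.6, -0.9]
grip_width: 0.115
grip_force: 30.0
```

Request:
move_arm:
  hand: [0,0,0]
  dp:
    - [0.02,0.02,0.2]
    - [0.02,0.02,0.2]
    - [0,0,0]
  twist:
    - [-0.37,0.34,0]
    - [-0.37,0.34,0]
    - [0,0,0]

```text
clock: 5.8
ee_pos: [0.4956, 0.1646, 0.1544]
tcp_rot: [-0.035, 0.275, 0.958, -0.07]
wrist_force: [1.2, 0.6, -1.0]
grip_width: 0.111
grip_force: 30.0
```

```bash
python3 d.py g2.png
```

```text
[0.49558101 0.16456621 0.15440906] [ 1.18425702  0.58278062 -1.03794381] 0.1110262317510199
```

View pics/g2.png

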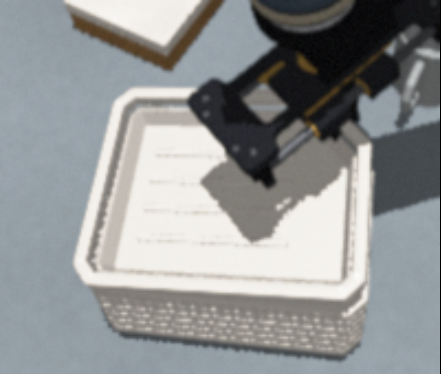

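The tray is peeled: a gap shows along its right side at about (360,295), and the far corner still rests on the stack. Now I lift it off, slowly at first.

Request:
move_arm:
  hand: [0,0,0,0,0,0,0,0]
  dp:
    - [0,0,0.2]
    - [0,0,0.2]
    - [0,0,0.2]
    - [0,0,0.2]
    - [0,0,0.3]
    - [0,0,0.3]
    - [0,0,0.3]
    - [0,0,0.3]
  twist:
    - [0,0,0]
    - [0,0,0]
    - [0,0,0]
    - [0,0,0]
    - [0,0,0]
    - [0,0,0]
    - [0,0,0]
    - [0,0,0]

```text
clock: 6.57
ee_pos: [0.4951, 0.1641, 0.1745]
tcp_rot: [-0.035, 0.275, 0.958, -0.07]
wrist_force: [0.1, -0.1, -1.3]
grip_width: 0.117
grip_force: 30.0
```

Request:
move_arm:
  hand: [0,0,0,0,0,0,0,0]
  dp:
    - [0,0,0.5]
    - [0,0,0.5]
    - [0,0,0.8]
    - [0,0,1]
    - [0,0,1.5]
    - [0,0,1.5]
    - [0,0,1]
    - [0,0,0.5]
  twist:
    - [0,0,0]
    - [0,0,0]
    - [0,0,0]
    - [0,0,0]
    - [0,0,0]
    - [0,0,0]
    - [0,0,0]
    - [0,0,0]

```text
clock: 7.23
ee_pos: [0.4959, 0.1646, 0.2492]
tcp_rot: [-0.034, 0.275, 0.958, -0.069]
wrist_force: [0.5, 0.5, -1.2]
grip_width: 0.114
grip_force: 30.0
```

```bash
cat > e.py <<'E'
from h import *
import sys
s=arm.observe(); print(s["clock"],s["ee_pos"],s["wrist_force"],s["torque"],s["grip_width"])
T=R.from_quat(np.array(s["tcp_rot"])[[1,2,3,0]]).as_matrix(); print(T.round(4).tolist())
p=arm.grab_frame("side"); q=arm.grab_frame("scene")
cv2.imwrite("pics/"+sys.argv[1],np.hstack([cv2.resize(x["frame"],(400,300)) for x in(p,q)])[:,:,::-1])
E
python3 e.py g3.png
```

```text
7.2333 [0.49588761 0.16455747 0.24924298] [ 0.46185902  0.49310493 -1.18542691] [ 0.13735735 -0.17016144  0.02128786] 0.11421376576985391
[[-0.8466, 0.5222, -0.1033], [0.5316, 0.8392, -0.1145], [0.0269, -0.1519, -0.988]]
```

View pics/g3.png

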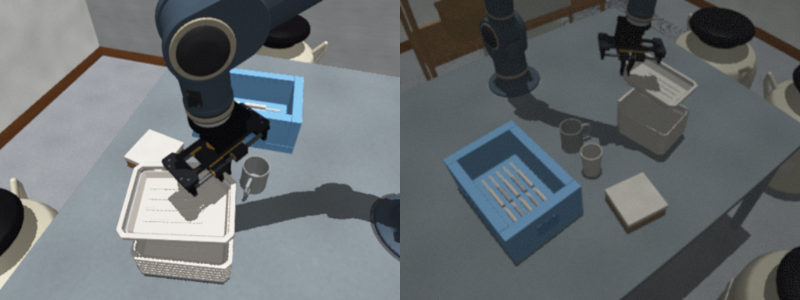

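The tray is free and held, and the stack, mug, beaker and cryobox stand as before. Now I level it and carry it to the box.

Request:
move_arm:
  hand: [0,0,0,0,0,0,0,0]
  dp:
    - [0,-0.3,0]
    - [0,-0.6,0]
    - [0,-0.9,0]
    - [-0.1,-1.2,0]
    - [-0.2,-1.5,0]
    - [-0.2,-1.8,0]
    - [-0.2,-2,0]
    - [-0.2,-2,0]
  twist:
    - [0.42,-0.38,0]
    - [0.42,-0.38,0]
    - [0.42,-0.38,0]
    - [0.42,-0.38,0]
    - [0.42,-0.38,0]
    - [0.42,-0.38,0]
    - [0.42,-0.38,0]
    - [0.42,-0.38,0]

```text
clock: 8.0
ee_pos: [0.4854, 0.059, 0.2465]
tcp_rot: [-0.018, 0.276, 0.96, -0.035]
wrist_force: [0.8, -0.4, -0.7]
grip_width: 0.108
grip_force: 30.0
```

Request:
move_arm:
  hand: [0,0,0,0,0,0,0,0]
  dp:
    - [-0.2,-2,0]
    - [-0.2,-2,0]
    - [-0.2,-2,0]
    - [-0.2,-2,0]
    - [-0.2,-2,0]
    - [-0.2,-2,0]
    - [-0.2,-2,0]
    - [-0.2,-2,0]
  twist:
    - [0.42,-0.38,0]
    - [0.42,-0.38,0]
    - [0.42,-0.38,0]
    - [0.42,-0.38,0]
    - [0.42,-0.38,0]
    - [0.42,-0.38,0]
    - [0.42,-0.38,0]
    - [0.42,-0.38,0]

```text
clock: 8.67
ee_pos: [0.4689, -0.101, 0.2467]
tcp_rot: [-0.001, 0.276, 0.961, 0.0]
wrist_force: [-0.1, -0.1, -0.4]
grip_width: 0.112
grip_force: 30.0
```

Request:
move_arm:
  hand: [0,0,0,0,0,0,0,0]
  dp:
    - [-0.2,-2,0]
    - [-0.2,-2,0]
    - [-0.2,-2,0]
    - [-0.2,-2,0]
    - [-0.2,-2,0]
    - [-0.2,-2,0]
    - [-0.2,-2,0]
    - [-0.2,-2,0]
  twist:
    - [0,0,-1]
    - [0,0,-1]
    - [0,0,-1]
    - [0,0,-1]
    - [0,0,-1]
    - [0,0,-1]
    - [0,0,-1]
    - [0,0,-1]

```text
clock: 9.33
ee_pos: [0.4536, -0.2608, 0.247]
tcp_rot: [-0.001, 0.343, 0.939, 0.0]
wrist_force: [0.6, -0.6, -0.1]
grip_width: 0.107
grip_force: 30.0
```

Request:
move_arm:
  hand: [0,0,0,0,0,0]
  dp:
    - [-0.1,-2,0]
    - [0,-1.8,0]
    - [0,-1.5,0]
    - [0,-1,0]
    - [0,-0.5,0]
    - [0,0,0]
  twist:
    - [0,0,0]
    - [0,0,0]
    - [0,0,0]
    - [0,0,0]
    - [0,0,0]
    - [0,0,0]

```text
clock: 9.83
ee_pos: [0.4528, -0.3282, 0.2468]
tcp_rot: [-0.001, 0.343, 0.939, 0.0]
wrist_force: [0.1, 0.2, -0.7]
grip_width: 0.112
grip_force: 30.0
```

```bash
python3 e.py g4.png
```

```text
9.8333 [ 0.45276832 -0.3281751   0.24679994] [ 0.12686839  0.19535564 -0.69361859] [ 0.03756556  0.07894785 -0.00631926] 0.11201558011310034
[[-0.7649, 0.6442, -0.001], [0.6442, 0.7649, 0.0011], [0.0015, 0.0002, -1.0]]
```

View pics/g4.png

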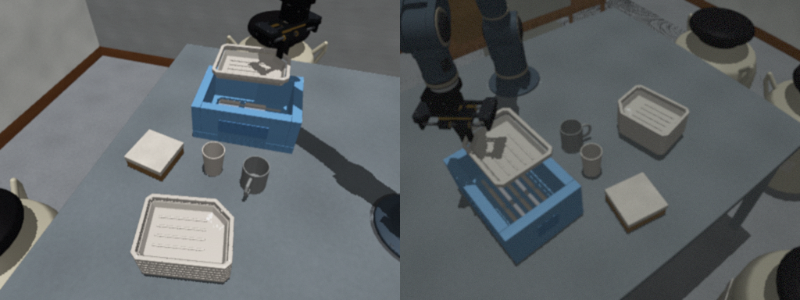

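The tray hangs over the box, and everything else stands in its place. I'll lower it and measure centring and tilt.

Request:
move_arm:
  hand: [0,0,0,0,0,0,0]
  dp:
    - [-0.1,-0.2,-0.7]
    - [-0.1,-0.2,-1]
    - [-0.1,-0.2,-1]
    - [-0.1,-0.2,-0.8]
    - [0,0,-0.5]
    - [0,0,0]
    - [0,0,0]
  twist:
    - [0,0,0]
    - [0,0,0]
    - [0,0,0]
    - [0,0,0]
    - [0,0,0]
    - [0,0,0]
    - [0,0,0]

```text
clock: 10.52
ee_pos: [0.449, -0.3347, 0.2066]
tcp_rot: [-0.001, 0.342, 0.94, 0.001]
wrist_force: [-0.5, 0.4, -0.1]
grip_width: 0.111
grip_force: 30.0
```

```bash
cat > f.py <<'E'
from h import *
from fit import rim
from scipy.optimize import minimize
import pickle
s=arm.observe(); print(s["ee_pos"],s["wrist_force"],s["torque"])
V=[]
for c in("side","scene"):
    p=arm.grab_frame(c); m=arm.trace(p,"tray_top"); print(c,[(x["conf"],np.round(x["box"])) for x in m]); V.append((p,m[0]["mask"]))
pickle.dump((s,V),open("f.pkl","wb"))
b=np.array([[-.09,-.03],[-.055,-.065],[.09,-.065],[.09,.065],[-.09,.065]])
P=np.vstack([np.c_[rim,[.035]*5],np.c_[rim,[.019]*5],np.c_[b,[0]*5]])
th=np.array([-.084,-.0565,.035]); g=np.array(s["ee_pos"])+[0,0,.013]
def X(v,Q): return (Q-th)@R.from_euler("ZYX",[v[0],v[2],v[1]]).as_matrix().T+g+np.r_[v[3:],0]
def mask(v,p):
    h=cv2.convexHull(proj(X(v,P),p).astype(np.float32)); A=np.zeros((384,512),np.float32)
    cv2.fillConvexPoly(A,np.round(h*16).astype(np.int32),1,shift=4); return A
def cost(v,vis=V):
    e=0
    for p,m in vis:
        A=mask(v,p); B=m.astype(np.float32)
        dark=p["frame"].max(2)<70   # gripper occludes
        dark=cv2.dilate(dark.astype(np.uint8),np.ones((5,5)))>0
        w=~dark; A,B=[cv2.GaussianBlur(t,(0,0),1.5) for t in(A,B)]
        e+=(np.abs(A-B)*w).sum()/B.sum()
    return e
x0=np.array([.0845,0,0,0,0])
sx=np.vstack([x0,x0+np.diag([.05,.06,.06,.005,.005])])
r=minimize(cost,x0,method="Nelder-Mead",options=dict(initial_simplex=sx,maxiter=800,xatol=1e-4,fatol=1e-5)); v=r.x
print("yaw,rx,ry deg",np.degrees(v[:3]).round(2),"shift",v[3:].round(4),r.fun,cost(x0))
print("centre underside",X(v,np.zeros((1,3)))," rim corners z",X(v,np.c_[rim,[.035]*5])[:,2].round(3))
out=[]
for (p,m),win in zip(V,((230,40,180,135),(60,120,180,135))):
    I=cv2.resize(p["frame"][:,:,::-1],None,fx=3,fy=3,interpolation=cv2.INTER_CUBIC)
    for z,col in((.035,(0,0,255)),(.019,(0,255,255))): cv2.polylines(I,[((proj(X(v,np.c_[rim,[z]*5]),p)+.5)*3).round().astype(int)],1,col)
    bx=cv2.boundingRect(m.astype(np.uint8)); cx,cy=bx[0]+bx[2]//2,bx[1]+bx[3]//2
    x,y=max(0,cx-65)*3,max(0,cy-75)*3; out.append(cv2.copyMakeBorder(I[y:y+450,x:x+390],0,450-min(450,I.shape[0]-y),0,0,0))
cv2.imwrite("pics/lev.png",np.hstack(out))
E
python3 f.py
```

```text
[ 0.44901372 -0.33470904  0.20659718] [-0.45405711  0.38376621 -0.10671598] [0.0187591  0.00212609 0.0072493 ]
side [(0.67, array([323.,  96., 100.,  51.])), (0.3, array([196., 199.,  77.,  62.]))]
scene [(0.68, array([138., 203., 113., 102.]))]
yaw,rx,ry deg [3.48 3.   2.16] shift [-0.0036  0.0032] 0.0882895439863205 0.12209763
centre underside [[ 0.52441924 -0.26834689  0.18445506]]  rim corners z [0.222 0.218 0.211 0.22  0.228]
```

View pics/lev.png

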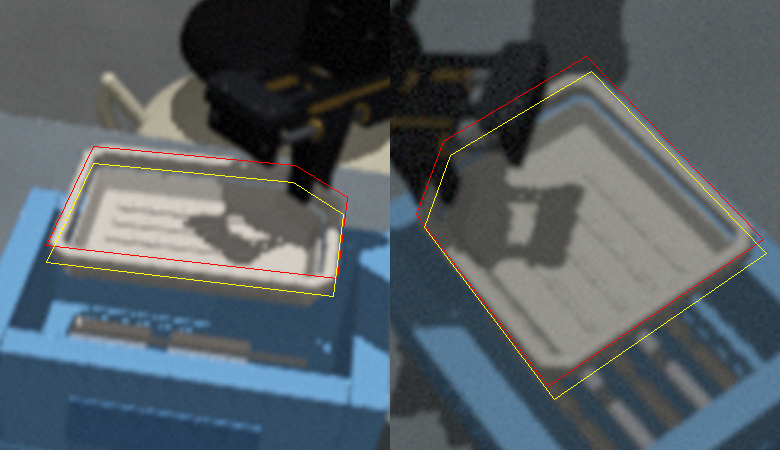

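The mask fit is loose. The true rim lies inside the red outline by about 3 px on its far edges, so I'll fit the rim edges by gradient in all three views.

```bash
cat > k.py <<'E'
from h import *
from fit import rim
from scipy.optimize import minimize
from scipy.ndimage import map_coordinates
import pickle,sys
def edges():
    E=[]
    for z in(.035,.019):
        for a,b in zip(rim,np.roll(rim,-1,0)):
            L=np.linalg.norm(b-a); n=np.array([b[1]-a[1],a[0]-b[0]])/L   # outward
            t=np.linspace(.018/L,1-.018/L,25)[:,None]; q=a+t*(b-a); E.append((z,np.c_[q,[z]*25],n))
    return E
E_=edges(); Pr=np.vstack([np.c_[rim,[z]*5] for z in(.035,.019)])
def prep(p): 
    return cv2.GaussianBlur(p["frame"].min(2).astype(np.float32),(0,0),1.0),cv2.dilate((p["frame"].max(2)<45).astype(np.uint8),np.ones((7,7)))
def solve(V,g,yaw0,sig=.004):
    th=np.array([-.084,-.0565,.035]); D_=[prep(p) for p,s in V]
    X=lambda v,Q:(Q-th)@R.from_euler("ZYX",[v[0],v[2],v[1]]).as_matrix().T+g+v[3:]
    def cost(v):
        e=0;n=0
        for (p,s),(I,dk) in zip(V,D_):
            h=cv2.convexHull(proj(X(v,Pr),p,s).astype(np.float32))
            for z,q,_ in E_:
                a=proj(X(v,q),p,s); d=a[-1]-a[0]; nn=np.array([d[1],-d[0]])/np.linalg.norm(d)
                mid=a[12]
                # only silhouette edges of the rim prism
                if abs(cv2.pointPolygonTest(h,tuple(map(float,mid)),True))>.35: continue
                if cv2.pointPolygonTest(h,tuple(map(float,mid+3*nn)),True)>0: nn=-nn
                smp=lambda k:map_coordinates(I,(a+k*nn)[:,::-1].T,order=1,mode="nearest")
                w=(map_coordinates(dk.astype(float),a[:,::-1].T,order=0,mode="constant",cval=1)<.5)&(a[:,0]>3)&(a[:,0]<508)&(a[:,1]>3)&(a[:,1]<380)
                G=np.clip((smp(-1.5)-smp(1.5))/40,-.5,1); e-=(G*w).sum(); n+=25
        return e/n+.5*((v[3:]/sig)**2).sum()*.02
    best=None
    for rx in(-.06,0,.06):
        for ry in(-.06,0,.06):
            x0=np.r_[yaw0,rx,ry,0,0,0]
            r=minimize(cost,x0,method="Nelder-Mead",options=dict(initial_simplex=np.vstack([x0,x0+np.diag([.04,.04,.04,.004,.004,.004])]),maxiter=900,xatol=1e-4,fatol=1e-5))
            if best is None or r.fun<best.fun: best=r
    v=best.x
    print("yaw,rx,ry deg",np.degrees(v[:3]).round(2),"shift mm",(v[3:]*1e3).round(1),"score",round(best.fun,3),"centre",X(v,np.zeros((1,3)))[0].round(4),"corner z",X(v,np.c_[rim,[.035]*5])[:,2].round(3))
    return v,X
if __name__=="__main__":
    p,s,ms,sd,_=pickle.load(open("c.pkl","rb")); g=np.array([.493,.162,.131])
    print("known level:"); solve([(sd,None),(p,s)],g,.2267)
    s=arm.observe(); g=np.array(s["ee_pos"])+[0,0,.013]; V=[]
    for c in("side","scene","wrist"): V.append((arm.grab_frame(c),s))
    pickle.dump((s,V),open("k.pkl","wb"))
    for n,vv in(("side+scene",V[:2]),("side+wrist",V[::2]),("all",V)): print(n); v,X=solve(vv,g,.0845)
    out=[]
    for (p,_),sz in zip(V,(1,1,1)):
        k=2 if p is V[2][0] else 4
        I=cv2.resize(p["frame"][:,:,::-1],None,fx=k,fy=k,interpolation=cv2.INTER_CUBIC)
        for z,col in((.035,(0,0,255)),(.019,(0,255,255))): cv2.polylines(I,[((proj(X(v,np.c_[rim,[z]*5]),p,s)+.5)*k).round().astype(int)],1,col)
        c=(proj(X(v,Pr),p,s).mean(0)*k).astype(int); W,H=(400,240) if k==4 and not out else ((400,580) if k==4 else (400,340))
        x,y=np.clip(c[0]-W//2,0,I.shape[1]-W),np.clip(c[1]-H//2,0,I.shape[0]-H); out.append(I[y:y+H,x:x+W])
    cv2.imwrite("pics/lev2.png",np.hstack([np.vstack([out[0],out[2]]),out[1]]))
E
python3 k.py
```

```text
known level:
yaw,rx,ry deg [12.39  4.58  1.15] shift mm [-1.2  1.2 -1.7] score -0.785 centre [0.5605 0.2388 0.0973] corner z [0.131 0.127 0.123 0.137 0.141]
side+scene
yaw,rx,ry deg [ 4.95  3.35 -1.95] shift mm [-4.7 -0.6 -4.1] score -0.551 centre [ 0.5245 -0.27    0.1877] corner z [0.217 0.216 0.222 0.231 0.224]
side+wrist
yaw,rx,ry deg [4.84 2.96 0.19] shift mm [0.1 2.8 0.1] score -0.608 centre [ 0.5283 -0.267   0.1884] corner z [0.222 0.219 0.219 0.227 0.228]
all
yaw,rx,ry deg [ 4.64 -1.64  1.13] shift mm [0.6 2.7 0.4] score -0.491 centre [ 0.5286 -0.2702  0.1828] corner z [0.221 0.221 0.218 0.213 0.218]
```

View pics/lev2.png

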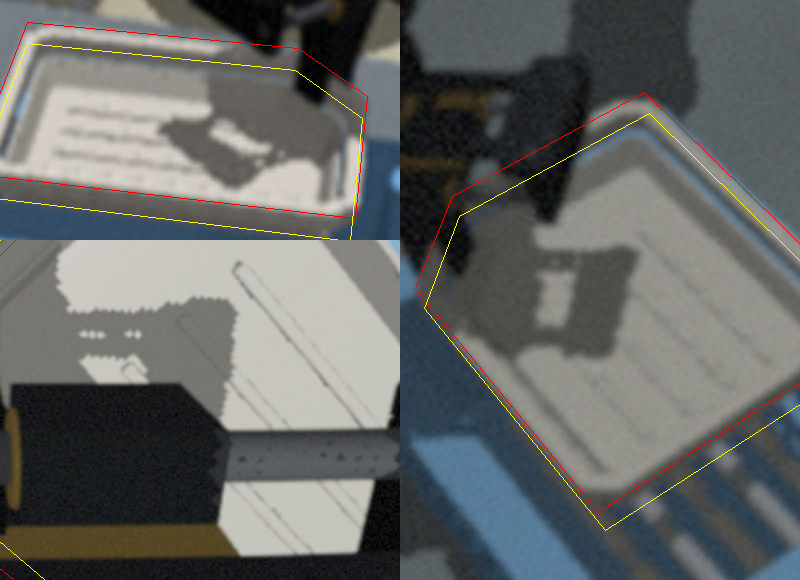

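In "all", the outlines match both views: the far edges coincide, and the near red line follows the bright/brown boundary at about (100,185) and (300,208). It suggests about 2° of sag towards the far corner, so I'll check that with a scan over the sag angle alone.

```bash
cat > l.py <<'E'
import k,pickle
from k import *
s,V=pickle.load(open("k.pkl","rb")); g=np.array(s["ee_pos"])+[0,0,.013]
th=np.array([-.084,-.0565,.035]); ed=[(z,q) for z,q,_ in E_ ]
Im=[prep(p) for p,_ in V]; CEN=np.array([0,0,.027])
def X(w,sag,Q,tw=0):
    ax=np.array([1,-1,0])/2**.5; dg=np.array([1,1,0])/2**.5
    # sag>0: +(1,1) corner goes down
    M=R.from_euler("z",w[0])*R.from_rotvec(dg*tw)*R.from_rotvec(-ax*sag)
    return (Q-th)@M.as_matrix().T+g+w[1:]
def cost(w,sag,tw,idx):
    e=n=0
    for i in idx:
        p,_=V[i]; I,dk=Im[i]; c=proj(X(w,sag,CEN[None],tw),p,s)[0]
        h=cv2.convexHull(proj(X(w,sag,Pr,tw),p,s).astype(np.float32))
        for z,q in ed:
            a=proj(X(w,sag,q,tw),p,s)
            if z<.03 and abs(cv2.pointPolygonTest(h,tuple(map(float,a[12])),True))>.35: continue
            d=a[-1]-a[0]; nn=np.array([d[1],-d[0]])/np.linalg.norm(d)
            if (a[12]-c)@nn<0: nn=-nn
            f=lambda k:map_coordinates(I,(a+k*nn)[:,::-1].T,order=1,mode="nearest")
            ok=(map_coordinates(dk.astype(float),a[:,::-1].T,order=0,mode="constant",cval=1)<.5)&(a[:,0]>3)&(a[:,0]<508)&(a[:,1]>3)&(a[:,1]<380)
            G=np.clip((f(-1.5)-f(1.5))/30,-.5,1); e-=(G*ok).sum(); n+=ok.sum()
    return e/n+.01*((w[1:]/.003)**2).sum()
for idx in((0,1),(0,1,2)):
  for tw in(-1.5,0,1.5):
    o=[]
    for d in np.arange(-2,6.1,1):
        x0=np.array([.0845,0,0,0]); r=minimize(cost,x0,args=(np.radians(d),np.radians(tw),idx),method="Nelder-Mead",options=dict(initial_simplex=np.vstack([x0,x0+np.diag([.03,.003,.003,.003])]),maxiter=250))
        o.append((d,round(r.fun,3)))
    print(idx,tw,o)
E
python3 l.py
```

```text
(0, 1) -1.5 [(np.float64(-2.0), np.float64(-0.786)), (np.float64(-1.0), np.float64(-0.82)), (np.float64(0.0), np.float64(-0.838)), (np.float64(1.0), np.float64(-0.845)), (np.float64(2.0), np.float64(-0.842)), (np.float64(3.0), np.float64(-0.829)), (np.float64(4.0), np.float64(-0.799)), (np.float64(5.0), np.float64(-0.744)), (np.float64(6.0), np.float64(-0.658))]
(0, 1) 0 [(np.float64(-2.0), np.float64(-0.78)), (np.float64(-1.0), np.float64(-0.807)), (np.float64(0.0), np.float64(-0.82)), (np.float64(1.0), np.float64(-0.825)), (np.float64(2.0), np.float64(-0.825)), (np.float64(3.0), np.float64(-0.811)), (np.float64(4.0), np.float64(-0.781)), (np.float64(5.0), np.float64(-0.72)), (np.float64(6.0), np.float64(-0.654))]
(0, 1) 1.5 [(np.float64(-2.0), np.float64(-0.739)), (np.float64(-1.0), np.float64(-0.76)), (np.float64(0.0), np.float64(-0.78)), (np.float64(1.0), np.float64(-0.781)), (np.float64(2.0), np.float64(-0.777)), (np.float64(3.0), np.float64(-0.761)), (np.float64(4.0), np.float64(-0.726)), (np.float64(5.0), np.float64(-0.67)), (np.float64(6.0), np.float64(-0.594))]
(0, 1, 2) -1.
[... 387 characters left out ...]
 np.float64(-0.744)), (np.float64(-1.0), np.float64(-0.761)), (np.float64(0.0), np.float64(-0.767)), (np.float64(1.0), np.float64(-0.77)), (np.float64(2.0), np.float64(-0.765)), (np.float64(3.0), np.float64(-0.748)), (np.float64(4.0), np.float64(-0.713)), (np.float64(5.0), np.float64(-0.666)), (np.float64(6.0), np.float64(-0.614))]
(0, 1, 2) 1.5 [(np.float64(-2.0), np.float64(-0.708)), (np.float64(-1.0), np.float64(-0.71)), (np.float64(0.0), np.float64(-0.736)), (np.float64(1.0), np.float64(-0.734)), (np.float64(2.0), np.float64(-0.723)), (np.float64(3.0), np.float64(-0.692)), (np.float64(4.0), np.float64(-0.663)), (np.float64(5.0), np.float64(-0.611)), (np.float64(6.0), np.float64(-0.531))]
```

The scan puts the sag at about 1°. I'll trim that with a small turn and shift, then settle and hand in.

Request:
move_arm:
  hand: [0,0,0,0,0,0]
  dp:
    - [0,-0.1,-0.3]
    - [0,-0.1,-0.3]
    - [0,0,0]
    - [0,0,0]
    - [0,0,0]
    - [0,0,0]
  twist:
    - [0.4,-0.3,0]
    - [0.4,-0.3,0]
    - [0,0,0]
    - [0,0,0]
    - [0,0,0]
    - [0,0,0]

```text
clock: 11.37
ee_pos: [0.4492, -0.3369, 0.2011]
tcp_rot: [0.002, 0.342, 0.94, 0.009]
wrist_force: [0.1, -0.7, -1.5]
grip_width: 0.115
grip_force: 30.0
```

```bash
python3 - <<'E'
from h import *
s=arm.observe(); print(s["clock"],s["ee_pos"],s["grip_width"],s["grip_force"],s["wrist_force"])
p=arm.grab_frame("side"); a=np.load("side0.npz",allow_pickle=True)
for n in("tray_stack","steel_mug","beaker","cryobox"): print(n,[np.round(x["box"]) for x in arm.boxes_of(p,n)[:1]])
print(arm.finish_job())
E
```

```text
11.3667 [ 0.44917493 -0.33685949  0.20110259] 0.11516204910089134 30.01582771539688 [ 0.09122533 -0.7196098  -1.45855047]
tray_stack [array([317., 141., 144., 110.])]
steel_mug [array([327., 225.,  34.,  53.])]
beaker [array([275., 202.,  27.,  47.])]
cryobox [array([197., 198.,  75.,  64.])]
the job is handed in; nothing more can be done
None
```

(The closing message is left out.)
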